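# Shift the bench spindle's gear lever into third

### The arm

A 6-joint arm with a two-finger parallel gripper is mounted at the origin on the work surface. World frame = base frame: x ahead of the robot, y to its left, z up, the work surface at z = 0. Lengths are in m, angles in rad, forces in N, time in s.
With the tool pointing down it reaches from about 0.375 to 0.9 m from the base axis. Payload 3.1 kg.
Tool frame: the origin (TCP) lies at the very end of the fingers, on their centre line; the grasp point (between the pads) lies 19 mm behind it; z points along the fingers, y is the line along which they close (so a half turn about z gives the same grasp; the last joint's range is limited). The gripper opens to 87 mm and grips with 3 to 60 N. Pads are 19 mm wide; open, the fingers measure 117 mm over their backs; the gripper's body (75 mm by 190 mm) begins 51 mm behind the grasp point.
Start: joints at [1.125, 0.527, 1.433, -0, 1.181, -0.178], TCP at [0.165, 0.603, 0.223] pointing down, gripper open.
Joint ranges: [-3.08, 3.08], [-0.75, 2.2], [0.22, 2.44], [-1.43, 4.57], [0, 2.65], [-2.85, 2.85]. Speed limits (rad/s): [2.79, 2.79, 3.14, 3.14, 3.14, 3.14].

### API

Orientations are given as a unit quaternion [x, y, z, w].
In Python, from rig import robot gives the robot as it stands. The module is installed in compiled form; this text tells all that it offers.
- The arm moves only by the tool servo_tool, never from a script. Its argument "rows" is one flat list of numbers, 5 for each row, row after row: the closure, from -1 (fully open) to 1 (shut), so that 0 is half open, then the shift along the tool's x, y, z in m, then the turn about the tool's z in degrees. A call has 1 to 5 rows; each row shifts and turns the commanded pose from where the row before left it, along the tool's axes as they then stand; what a row does not reach is not made up. A row lasts 1/12 s, in which the tool goes at most 41.7 mm and 7.16 degrees, less where a joint would pass 70% of its speed; a pose out of reach is approached as far as the arm can. A call with a gripper value outside its range is refused whole. The fingers move at their own pace and stop on an object; "newtons" is the grip in N (left out, the last holds). Time passes only in rows, so rows that do not move let the fingers close. It gives the time, the measured TCP pose, the force, the opening and the grip force at its end, in the units of the state.
- robot.get_obs(): the state, without advancing time (a new reading comes with each control period).
- robot.camera(name): name is "side" or "top"; returns a dict with "pixels" (384x512x3 uint8, red, green, blue), "intrinsics" (3x3 intrinsics, pixels), "rvec" (rotation vector, rad) and "tvec" (3), from world to camera coordinates, as OpenCV has them. Camera axes: x right, y down, z forward; pixel columns grow to the right and rows downward; lengths in m; the calibration is good to about 2 mm. A picture is of the moment at which its call begins. There is no depth.
- robot.hand_in(): hands the job in; it is judged then, once.
Trained networks look in a picture, given as the dict that the camera call returned (one of the last four; its "shot" number tells which), for a name from the list of things; names that differ only in an ending like _2 or _b are one class to them, and where a whole thing is asked for, a point or a joint stands for the part that bears it (a point fixed in the world has none). Each returns a list of dicts, best first, with "score" (0 to 1); they miss things now and then, are a little off and sometimes report something else, mostly with a low value. They report only what shows in the picture. A call takes as long as a camera call.
- robot.spot_in(picture, query): "at" ([x, y, z] in m, in world coordinates, good to about 4 mm: the middle of the surface that is visible of it).
- robot.outline_of(picture, query): "region" (384x512 bool, what is visible of it).
- robot.place_of(picture, query): "at" ([x, y, z] in m, in world coordinates, good to about 4 mm: a listed point, or the origin of a listed thing).
The state is a dict: "time": time; "q": joint angles; "joint_velocities": joint speeds; "joint_torque": joint torques, N m; "position": TCP position; "tool_rot": TCP orientation; "ft_force": force on the tool from outside, world axes, zero at the start; "moment": the same for the moment, N m; "grip_width": finger opening in m; "grip_force": force on a finger pad.
Only numpy, scipy, OpenCV 4.12 (cv2) and the standard library are available. Lean on these libraries where they do the work, as an engineer would, in place of code of your own. Each camera call takes 0.05 s, during which the arm holds its last target. There are 200 camera calls.

### The job

Put the bench spindle into third gear: with closed fingertips push the red-knobbed lever along the left-hand leg of its H-shaped gate to neutral, across to the right, then forward (away from the robot) fully home into the third slot, the far right one marked with three pips. Only push the lever, gently: do not grip it, do not let it go back into the fourth slot, and leave the things lying about where they are. Finish with the hand clear of the lever.

Things in the scene. Friction and masses are not known exactly. Their poses are not given: they have to be found in the camera images.
- spindle_unit: The fixed bench spindle: dark base plate, green gearbox (150 mm along x, 180 mm along y, top 110 mm above the bench) with the H gate on top, grey motor on its left (to y = +245 mm, top at 109 mm), drill chuck on its right (to y = -185 mm). Origin: on the bench, right below the gate's centre. Turned up to 0.35 rad.
- gate (a point): Centre of the H-shaped gate, on the gearbox's top surface. x points forward (away from the robot), y left, z up. The gate's aluminium frame stands 8 mm proud. Beyond each slot's end, 63 mm from the centre along x, a strip with 1 to 4 white pips numbers it: 1 far left, 2 near left, 3 far right (green strip, the others black), 4 near right.
- pivot (a point): Fixed pivot of the lever, 60 mm below the gate's centre, same axes; the ball knob's centre is 145 mm from it. Seen from the pivot the ball's centre stands at x = 145 mm * sin(fore_aft), y = -145 mm * cos(fore_aft) * sin(across), z = 145 mm * cos(fore_aft) * cos(across).
- lever: Gear lever: red ball knob, 40 mm across, on a 10 mm steel stem. Origin: the ball's centre (195 mm above the bench when upright); z runs up the stem. Takes about 3 N at the knob to move and stays where it is left; no spring. At knob height the legs of the H lie about 36 mm left and right of the middle. Starts anywhere along the left leg.
- slot3 (a point): Where the stem stands when home in the third slot: a point at the gate's plane, x = +18 mm, y = -15 mm from the gate's centre. Between the left and right legs stand two round-nosed tongues; the stem passes between them only along neutral, with about 7 mm play either way at the knob, and the noses guide it in.
- across (a joint): Sideways lean of the lever, rad: -0.30 to -0.20 in the left-hand leg, 0 in the middle, 0.20 to 0.30 in the right-hand leg; stops at -0.30 and 0.30.
- fore_aft (a joint): Forward lean of the lever, rad: 0 in neutral (the cross bar), 0.30 fully home in the forward slots (1 or 3), -0.30 fully home in the near slots (2 or 4); hard stops there.
- chuck_key: Loose steel T-handled chuck key, 76 mm long and 12 mm thick, lying on the front edge of the unit's base plate. Leave alone. Origin: centre of its underside.
- wood_plug: Loose round wooden plug, 24 mm across and 16 mm high, standing on the gearbox's top near its near left corner, 60 mm or more from the knob. Leave alone. Origin: centre of its underside.
- log_slice: Loose round slice of log, 128 mm across and 24 mm thick, lying on the bench. Leave alone. Origin: centre of its underside.
- screwdriver: Loose screwdriver with a red handle, 190 mm long, lying on the bench. Leave alone.
- glue_bottle: Loose white glue bottle, 54 mm across and 130 mm high, standing on the bench. Leave alone. Origin: centre of its underside.
- pencil: Loose red pencil, 180 mm long and 8 mm thick, lying on the bench, front right. Leave alone. Origin: centre of its underside.
- turned_bowl: Loose turned wooden bowl, 96 mm across and 45 mm high, standing on the bench. Leave alone. Origin: centre of its underside.

How it is judged:
On the way:
1. the lever has crossed the neutral bar into the right-hand leg, not yet forward (value of joint across above 0.15 rad and value of joint fore_aft between -0.15 and 0.17 rad).
At the end, for the whole second after the job is handed in: The lever rests fully home in the third slot: leaning right by more than 0.17 rad and forward by more than 0.25 of its 0.30 rad (within about 7 mm of the stop at the knob), at rest (value of joint across above 0.17 rad and value of joint fore_aft above 0.25 rad and velocity of joint fore_aft between -0.05 and 0.05 rad/s); the robot touches nothing.
It fails at once if the lever is pushed back into the fourth slot (value of joint across above 0.12 rad and value of joint fore_aft below -0.15 rad).
It fails at once if the lever is gripped or forced (more than 35 N between fingers and lever) (contact force between the fingers and lever above 35 N).
It fails at once if a bystander is disturbed, lifted or carried (moved more than 20 mm) (distance of any of chuck_key, wood_plug, log_slice, screwdriver, glue_bottle, pencil, turned_bowl from where it was at the start of the episode above 0.02 m).
It also fails if it takes over 64 s, if anything falls off the work surface, if the arm or the gripper's body presses on something with over 40 N, if the wrist force passes 120 N, or if a joint passes its speed limit or range.

## Working session

There is one attempt and no reset: what is moved stays moved. The work goes in short steps, Python scripts to look and compute and a tool call to move; the robot and the scene stay as the last step left them, time stands still between calls to the robot, and variables do not carry over. Pictures are saved under pics/ and viewed, at most 10 in all, crops included, and the job is handed in when it is done.

Besides the shell and the picture viewer there is one more tool, called after "Emit:" by a JSON object that holds its "op" and its "data", one argument or row to a line. servo_tool: Moves the arm, as the interface text tells. Its arguments: {"type":"object","properties":{"rows":{"type":"array","items":{"type":"number"}},"newtons":{"type":"number"}},"required":["rows"]}

```bash
mkdir -p pics; cat > h.py <<'E'
import numpy as np, cv2
from rig import robot
def look(n='t',cams=('top','side'),qs=('gate','pivot','slot3','lever'),save=True):
    for c in cams:
        p=robot.camera(c)
        if save: cv2.imwrite(f'pics/{n}_{c}.png',p['pixels'][:,:,::-1])
        for q in qs:
            r=robot.place_of(p,q)
            print(c,q,[(np.round(d['at'],4).tolist(),round(d['score'],2)) for d in r[:2]])
E
python3 - <<'E'
from h import *
look('a',qs=('gate','pivot','slot3','lever','wood_plug','glue_bottle','spindle_unit'))
o=robot.get_obs()
from scipy.spatial.transform import Rotation as R
print(o['time'],o['position'],R.from_quat(o['tool_rot']).as_matrix().round(3),o['ft_force'],o['grip_width'])
E
```

```text
top gate []
top pivot []
top slot3 [([0.6313, 0.1074, 0.1087], 0.8), ([0.5685, 0.1518, 0.1874], 0.49)]
top lever [([0.5685, 0.1485, 0.1845], 0.57), ([0.3121, -0.362, 0.0006], 0.34)]
top wood_plug [([0.5701, 0.1872, 0.1079], 0.56)]
top glue_bottle [([0.618, -0.4539, -0.0007], 0.9)]
top spindle_unit [([0.6159, -0.4509, 0.0022], 0.69), ([0.6154, 0.1189, -0.0036], 0.62)]
side gate [([0.6111, 0.1174, 0.1076], 0.6)]
side pivot [([0.6134, 0.12, 0.0523], 0.8)]
side slot3 [([0.6307, 0.1076, 0.1118], 0.72), ([0.3135, -0.3573, 0.0033], 0.17)]
side lever [([0.5735, 0.1527, 0.1865], 0.55)]
side wood_plug [([0.5638, 0.1883, 0.1096], 0.5), ([0.6294, 0.1069, 0.107], 0.22)]
side glue_bottle [([0.6106, -0.4489, 0.0023], 0.87), ([0.3124, -0.3585, 0.0045], 0.49)]
side spindle_unit [([0.6143, 0.1186, -0.0029], 0.64)]
0.8 [0.16536413 0.60271816 0.22259082] [[-0.964  0.265  0.   ]
 [ 0.265  0.964  0.   ]
 [-0.     0.    -1.   ]] [ 0.71179208 -0.17987401 -0.58490459] 0.08700547477975264
```

```bash
cd pics; python3 -c "
import cv2,numpy as np
cv2.imwrite('ab.png',np.hstack([cv2.resize(cv2.imread(f'a_{c}.png'),(400,300)) for c in('top','side')]))"
```

```text
(no output)
```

View pics/a_top.png

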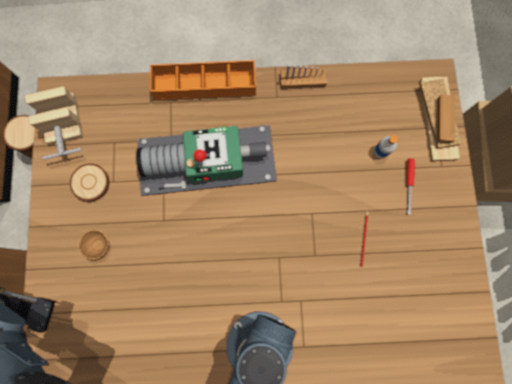

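View pics/a_side.png

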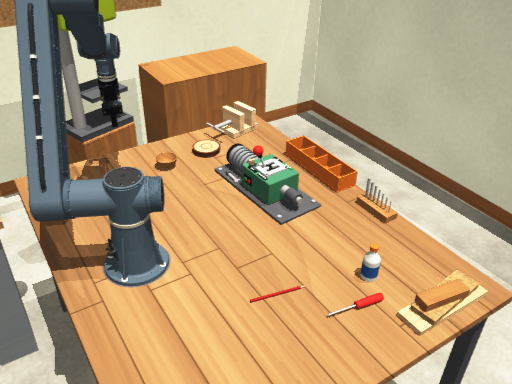

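The top view shows the unit centred near (205,160) with the red knob at (200,155), above the left leg's near end. The base's left end sits slightly lower than its right end, so yaw is about +0.1. The wood plug is hidden behind the knob. Next I'll refine yaw and ball position.

```bash
cat >> h.py <<'E'
def P(p):
    R=cv2.Rodrigues(np.array(p['rvec'],float))[0]; return p['intrinsics']@np.c_[R,np.array(p['tvec'],float).reshape(3)]
def back(p,uv,z):
    M=P(p); H=M[:,[0,1,3]].copy(); H[:,2]+=M[:,2]*z
    return cv2.perspectiveTransform(np.float64(uv).reshape(-1,1,2),np.linalg.inv(H))[:,0]
G=np.array([0.6135,0.119])
def ball(yaw):
    uv=[];M=[]
    for c in('top','side'):
        p=robot.camera(c); h=cv2.cvtColor(p['pixels'],cv2.COLOR_RGB2HSV)
        m=(((h[...,0]<6)|(h[...,0]>174))&(h[...,1]>170)&(h[...,2]>90)).astype(np.uint8)
        n,_,s,ce=cv2.connectedComponentsWithStats(m)
        g=P(p)@np.r_[G,0.19,1]; g=g[:2]/g[2]
        k=[i for i in range(1,n) if s[i,4]>15 and np.hypot(*(ce[i]-g))<40]
        if not k: print(c,'no ball'); continue
        i=max(k,key=lambda i:s[i,4]); print(c,ce[i].round(1),s[i].tolist()); uv.append(ce[i]);M.append(P(p))
        b=back(p,[ce[i]],0.19)[0]-G; C,S=np.cos(yaw),np.sin(yaw); print('  at z=.19 unit xy mm',np.round(1000*np.array([C*b[0]+S*b[1],-S*b[0]+C*b[1]]),1))
    if len(uv)==2:
        X=cv2.triangulatePoints(M[0],M[1],uv[0],uv[1])[:,0]; X=X[:3]/X[3]; b=X[:2]-G
        print('ball',X.round(4),'unit mm',np.round(1000*np.array([C*b[0]+S*b[1],-S*b[0]+C*b[1]]),1))
E
python3 - <<'E'
from h import *
p=robot.camera('top')
for d in robot.outline_of(p,'spindle_unit')[:2]:
    m=d['region'].astype(np.uint8); uv=np.argwhere(m)[:,::-1]
    w=back(p,uv,0.01).astype(np.float32); r=cv2.minAreaRect(w); print(d['score'],r)
# base plate long edges by fitting lines to region's upper boundary
    cols=np.arange(uv[:,0].min()+8,uv[:,0].max()-8)
    for f,nm in((np.min,'far'),(np.max,'near')):
        e=np.array([[c,f(uv[uv[:,0]==c,1])] for c in cols]); e=back(p,e,0.01)
        l=cv2.fitLine(e.astype(np.float32),cv2.DIST_HUBER,0,.001,.001).ravel(); print(nm,l, 'yaw',np.arctan(-l[0]/l[1]))
ball(0.1)
E
```

```text
0.85 ((0.6149226427078247, 0.15597419440746307), (0.21442483365535736, 0.46945855021476746), 3.337259292602539)
far [ 0.07404549 -0.99725485  0.7095424   0.20396468] yaw 0.074113324
near [ 0.0642694  -0.9979326   0.51082915  0.15681505] yaw 0.064313725
top [199.5 155.3] [194, 151, 12, 10, 101]
  at z=.19 unit xy mm [-38.2  34.7]
side [257.6 150.1] [253, 146, 10, 10, 77]
  at z=.19 unit xy mm [-39.8  35.6]
ball [0.571  0.1501 0.1901] unit mm [-39.1  35.2]
```

Emit:
{"op": "servo_tool", "data": {
  "rows": [1,0,0,0,-6.4,1,0,0,0,-6.4,1,0,0,0,-6.4,1,-0.021,-0.0319,0,0,1,-0.021,-0.0319,0,0],
  "newtons": 10
}}

```text
time: 1.42
position: [0.2111, 0.5424, 0.2225]
tool_rot: [-0.036, 0.999, 0.0, 0.0]
ft_force: [0.6, 0.1, -0.4]
grip_width: 0.0615
grip_force: 0.0
```

Emit:
{"op": "servo_tool", "data": {
  "rows": [1,-0.021,-0.0319,0,0,1,-0.021,-0.0319,0,0,1,-0.021,-0.0319,0,0,1,-0.021,-0.0319,0,0,1,-0.021,-0.0319,0,0]
}}

```text
time: 1.83
position: [0.3279, 0.3884, 0.2228]
tool_rot: [-0.034, 0.999, 0.0, 0.0]
ft_force: [0.8, 1.0, 0.7]
grip_width: 0.0282
grip_force: 0.0
```

Emit:
{"op": "servo_tool", "data": {
  "rows": [1,-0.021,-0.0319,0,0,1,-0.021,-0.0319,0,0,1,-0.021,-0.0319,0,0,1,-0.021,-0.0319,0,0,1,0,0,0,0]
}}

```text
time: 2.25
position: [0.4245, 0.2637, 0.223]
tool_rot: [-0.031, 1.0, -0.001, 0.002]
ft_force: [-0.7, 0.5, -0.3]
grip_width: 0.002
grip_force: 0.0
```

Emit:
{"op": "servo_tool", "data": {
  "rows": [1,-0.02,-0.031,0,0,1,-0.02,-0.031,0,0,1,-0.02,-0.031,0,0,1,-0.019,-0.03,0,0,1,0,0,0,0]
}}

```text
time: 2.67
position: [0.5116, 0.1464, 0.2231]
tool_rot: [-0.031, 1.0, -0.001, 0.003]
ft_force: [1.8, 0.5, 0.3]
grip_width: 0.0004
grip_force: 0.0
```

Emit:
{"op": "servo_tool", "data": {
  "rows": [1,0,0,0.018,0,1,0,0,0.018,0,1,0,0,0.017,0,1,0,0,0,0,1,0,0,0,0]
}}

```text
time: 3.08
position: [0.5056, 0.1512, 0.169]
tool_rot: [-0.034, 0.999, 0.0, -0.001]
ft_force: [0.5, -0.2, -0.8]
grip_width: 0.0003
grip_force: 0.0
```

```bash
python3 - <<'E'
from h import *
ball(0.066)
for c in('top','side'):
    p=robot.camera(c); g=P(p)@np.r_[G,.15,1]; u,v=(g[:2]/g[2]).astype(int)
    cv2.imwrite(f'pics/b_{c}.png',cv2.resize(p['pixels'][max(v-50,0):v+50,u-66:u+66,::-1],(396,300),interpolation=cv2.INTER_CUBIC))
cv2.imwrite('pics/b.png',np.hstack([cv2.imread(f'pics/b_{c}.png') for c in('top','side')]))
E
```

```text
top no ball
side [258.7 152.5] [254, 150, 9, 6, 29]
  at z=.19 unit xy mm [-49.  17.]
```

View pics/b.png

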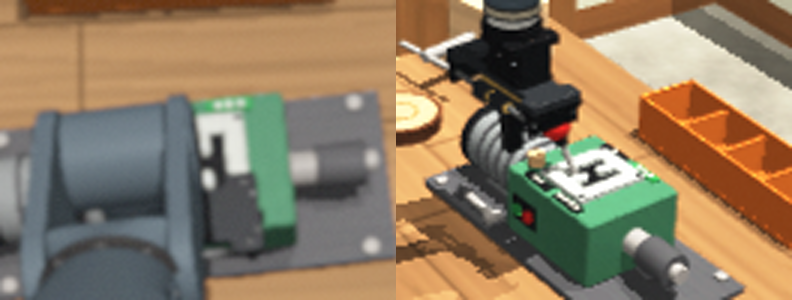

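The top view is blocked by the arm. The side view shows the closed fingers just behind the knob, which is red at crop (558,130), and the plug is still in place at (535,158). I'll push forward now.

Emit:
{"op": "servo_tool", "data": {
  "rows": [1,-0.01,-0.005,0,0,1,-0.01,0,0,0,1,-0.005,0,0,0,1,-0.004,0,0,0,1,-0.004,0,0,0]
}}

```text
time: 3.7
position: [0.5406, 0.1479, 0.1696]
tool_rot: [-0.034, 0.999, 0.0, 0.0]
ft_force: [1.2, -0.0, -0.3]
grip_width: 0.0007
grip_force: 0.0
```

Emit:
{"op": "servo_tool", "data": {
  "rows": [1,-0.005,0,0,0,1,-0.005,0,0,0,1,-0.005,0,0,0,1,-0.005,0,0,0,1,0,0,0,0]
}}

```text
time: 4.12
position: [0.5606, 0.1497, 0.1696]
tool_rot: [-0.034, 0.999, 0.0, 0.0]
ft_force: [-3.0, 1.3, 2.2]
grip_width: 0.0003
grip_force: 1.8
```

```bash
python3 - <<'E'
from h import *
o=robot.get_obs();print(o['position'],o['ft_force'])
look('c',cams=('side','top'),qs=('lever',))
p=robot.camera('side')
ball(.066)
E
```

```text
[0.56059129 0.14967856 0.16956552] [-2.95186519  1.3372627   2.20163109]
side lever [([0.5931, 0.1534, 0.1919], 0.47)]
top lever []
top no ball
side no ball
```

Emit:
{"op": "servo_tool", "data": {
  "rows": [1,-0.005,0,0,0,1,-0.005,0,0,0,1,-0.005,0,0,0,1,-0.005,0,0,0,1,0,0,0,0]
}}

```text
time: 4.88
position: [0.5815, 0.1506, 0.1696]
tool_rot: [-0.034, 0.999, -0.0, 0.001]
ft_force: [-1.3, 1.5, 1.9]
grip_width: 0.0003
grip_force: 1.3
```

Emit:
{"op": "servo_tool", "data": {
  "rows": [1,0.012,0,0,0,1,0.02,0,0,0,1,0.03,0,0,0,1,0.03,0,0,0,1,0,0,0,0]
}}

```text
time: 5.3
position: [0.4816, 0.1439, 0.1687]
tool_rot: [-0.034, 0.999, -0.001, -0.004]
ft_force: [-0.2, -0.1, -0.0]
grip_width: 0.0006
grip_force: 0.0
```

Emit:
{"op": "servo_tool", "data": {
  "rows": [1,0,0.03,-0.03,0,1,0,0.03,-0.03,0,1,0,0.03,-0.02,0,1,0,0,0,0,1,0,0,0,0]
}}

```text
time: 5.72
position: [0.4843, 0.2345, 0.2501]
tool_rot: [-0.035, 0.999, 0.0, 0.003]
ft_force: [-0.0, -0.6, -0.0]
grip_width: 0.0005
grip_force: 0.0
```

```bash
python3 - <<'E'
from h import *
o=robot.get_obs();print(o['position'],o['ft_force'])
look('d',cams=('side','top'),qs=('lever','gate'))
ball(.066)
E
```

```text
[0.48431383 0.2344865  0.25013557] [-0.02143071 -0.60191857 -0.00375282]
side lever [([0.6102, 0.1523, 0.193], 0.71)]
side gate [([0.6128, 0.12, 0.108], 0.77)]
top lever [([0.6099, 0.155, 0.1914], 0.44)]
top gate [([0.6114, 0.1233, 0.109], 0.58)]
top [197.9 142.5] [193, 137, 12, 12, 101]
  at z=.19 unit xy mm [ 0.7 34.7]
side [265.5 146. ] [261, 141, 10, 11, 76]
  at z=.19 unit xy mm [ 3.  42.3]
ball [0.6091 0.1534 0.1954] unit mm [-2.1 34.6]
```

Emit:
{"op": "servo_tool", "data": {
  "rows": [1,-0.03,0,0,0,1,-0.03,0,0,0,1,-0.03,0,0,0,1,-0.031,-0.01,0,0,1,0,0,0,0]
}}

```text
time: 6.53
position: [0.6098, 0.2293, 0.2478]
tool_rot: [-0.032, 0.999, -0.0, 0.003]
ft_force: [0.4, 1.1, 0.3]
grip_width: 0.0008
grip_force: 0.0
```

Emit:
{"op": "servo_tool", "data": {
  "rows": [1,0,0,0.025,0,1,0,0,0.025,0,1,0,0,0.025,0,1,0,0,0,0,1,0,0,0,0]
}}

```text
time: 6.95
position: [0.602, 0.2307, 0.1719]
tool_rot: [-0.033, 0.999, -0.0, -0.002]
ft_force: [-0.5, 0.4, 1.3]
grip_width: 0.0006
grip_force: 0.0
```

Emit:
{"op": "servo_tool", "data": {
  "rows": [1,-0.004,-0.012,0,0,1,0,-0.012,0,0,1,0,-0.006,0,0,1,0,-0.005,0,0,1,0,-0.005,0,0]
}}

```text
time: 7.37
position: [0.6105, 0.1907, 0.1746]
tool_rot: [-0.033, 0.999, 0.0, 0.001]
ft_force: [-0.1, -0.5, 0.1]
grip_width: 0.0004
grip_force: 0.0
```

Emit:
{"op": "servo_tool", "data": {
  "rows": [1,0,-0.005,0,0,1,0,-0.005,0,0,1,0,-0.005,0,0,1,0,-0.005,0,0,1,0,0,0,0]
}}

```text
time: 7.78
position: [0.6121, 0.172, 0.1746]
tool_rot: [-0.033, 0.999, 0.001, 0.001]
ft_force: [0.2, 3.8, 3.3]
grip_width: 0.0006
grip_force: 2.0
```

```bash
python3 - <<'E'
from h import *
look('e',cams=('side',),qs=('lever',))
ball(.066)
E
```

```text
side lever []
top [205.5 178.1] [203, 177, 6, 3, 16]
  at z=.19 unit xy mm [-110.6   22. ]
side [267.1 146.8] [263, 142, 9, 10, 70]
  at z=.19 unit xy mm [ 4.2 33.6]
ball [0.5393 0.106  0.2291] unit mm [-74.8  -8. ]
```

Emit:
{"op": "servo_tool", "data": {
  "rows": [1,0,-0.005,0,0,1,0,-0.005,0,0,1,0,-0.005,0,0,1,0,-0.005,0,0,1,0,0,0,0]
}}

```text
time: 8.4
position: [0.6127, 0.1504, 0.1733]
tool_rot: [-0.033, 0.999, -0.0, -0.0]
ft_force: [-0.0, 2.4, 3.6]
grip_width: 0.0005
grip_force: 1.6
```

```bash
python3 - <<'E'
from h import *
look('f',cams=('side',),qs=('lever',))
ball(.066)
E
```

```text
side lever [([0.6121, 0.124, 0.1965], 0.67)]
top no ball
side [270.6 148.8] [266, 144, 10, 10, 72]
  at z=.19 unit xy mm [ 6.  13.5]
```

Emit:
{"op": "servo_tool", "data": {
  "rows": [1,0,-0.005,0,0,1,0,-0.005,0,0,1,0,-0.005,0,0,1,0,-0.005,0,0,1,0,0,0,0]
}}

```text
time: 9.02
position: [0.614, 0.1305, 0.1735]
tool_rot: [-0.033, 0.999, -0.0, -0.0]
ft_force: [-0.3, 1.9, 2.2]
grip_width: 0.0007
grip_force: 1.2
```

Emit:
{"op": "servo_tool", "data": {
  "rows": [1,0,-0.005,0,0,1,0,-0.005,0,0,1,0,-0.004,0,0,1,0,-0.003,0,0,1,0,0,0,0]
}}

```text
time: 9.43
position: [0.6148, 0.114, 0.1727]
tool_rot: [-0.033, 0.999, -0.0, -0.001]
ft_force: [-0.5, 2.4, -0.1]
grip_width: 0.0005
grip_force: 0.9
```

```bash
python3 - <<'E'
from h import *
look('g',cams=('side',),qs=('lever',))
ball(.066)
E
```

```text
side lever [([0.6173, 0.0843, 0.1923], 0.64)]
top no ball
side [276.4 153.6] [272, 149, 10, 10, 80]
  at z=.19 unit xy mm [  1.4 -28.2]
```

Emit:
{"op": "servo_tool", "data": {
  "rows": [1,0,-0.003,0,0,1,0,0,0,0,1,0,0.012,0,0,1,0,0.025,0,0,1,0,0,0,0]
}}

```text
time: 10.05
position: [0.6126, 0.1522, 0.1738]
tool_rot: [-0.035, 0.999, 0.001, 0.0]
ft_force: [-1.3, 0.7, 0.3]
grip_width: 0.0003
grip_force: 0.0
```

Emit:
{"op": "servo_tool", "data": {
  "rows": [1,0,0,-0.028,0,1,0,0,-0.028,0,1,0,0,-0.028,0,1,0.02,0,0,0,1,0.02,0,0,0]
}}

```text
time: 10.47
position: [0.575, 0.1461, 0.2602]
tool_rot: [-0.034, 0.999, -0.0, 0.003]
ft_force: [0.3, 1.1, -0.5]
grip_width: 0.0005
grip_force: 0.0
```

Emit:
{"op": "servo_tool", "data": {
  "rows": [1,0.03,-0.02,0,0,1,0.03,-0.03,0,0,1,0.01,-0.015,0,0,1,0,0,0,0,1,0,0,0,0]
}}

```text
time: 10.88
position: [0.5082, 0.0766, 0.2582]
tool_rot: [-0.033, 0.999, -0.0, 0.001]
ft_force: [0.4, -0.2, 0.0]
grip_width: 0.0
grip_force: 0.0
```

```bash
python3 - <<'E'
from h import *
look('h',qs=('lever',))
ball(.066)
o=robot.get_obs();print(o['position'])
E
```

```text
top lever []
side lever [([0.6187, 0.0849, 0.1952], 0.64)]
top no ball
side [276.8 153.7] [272, 149, 11, 10, 79]
  at z=.19 unit xy mm [  2.1 -29.5]
[0.50867274 0.0777723  0.2573402 ]
```

Emit:
{"op": "servo_tool", "data": {
  "rows": [1,0,0,0.03,0,1,0,0,0.03,0,1,0,0,0.026,0,1,0,0,0,0,1,0,0,0,0]
}}

```text
time: 11.6
position: [0.5074, 0.0775, 0.1705]
tool_rot: [-0.034, 0.999, 0.0, -0.002]
ft_force: [0.5, 0.2, -0.3]
grip_width: 0.0008
grip_force: 0.0
```

Emit:
{"op": "servo_tool", "data": {
  "rows": [1,-0.02,0,0,0,1,-0.025,0,0,0,1,-0.02,0,0,0,1,0,0,0,0,1,0,0,0,0]
}}

```text
time: 12.02
position: [0.5747, 0.0816, 0.1732]
tool_rot: [-0.034, 0.999, -0.0, 0.002]
ft_force: [-0.3, -0.2, -0.0]
grip_width: 0.0006
grip_force: 0.0
```

Emit:
{"op": "servo_tool", "data": {
  "rows": [1,-0.006,0,0,0,1,-0.005,0,0,0,1,-0.005,0,0,0,1,-0.005,0,0,0,1,-0.005,0,0,0]
}}

```text
time: 12.43
position: [0.5979, 0.0831, 0.1715]
tool_rot: [-0.034, 0.999, -0.0, -0.001]
ft_force: [-4.2, 0.1, 3.6]
grip_width: 0.0003
grip_force: 1.7
```

Emit:
{"op": "servo_tool", "data": {
  "rows": [1,-0.005,0,0,0,1,-0.005,0,0,0,1,-0.005,0,0,0,1,-0.003,0,0,0,1,0,0,0,0]
}}

```text
time: 12.85
position: [0.6173, 0.0846, 0.1709]
tool_rot: [-0.034, 0.999, 0.0, -0.0]
ft_force: [-2.3, -0.5, 0.0]
grip_width: 0.0007
grip_force: 1.0
```

```bash
python3 - <<'E'
from h import *
look('i',cams=('side',),qs=('lever',))
ball(.066)
E
```

```text
side lever [([0.6478, 0.0891, 0.1904], 0.44)]
top no ball
side [283.6 154.1] [281, 150, 8, 8, 29]
  at z=.19 unit xy mm [ 21.4 -46.7]
```

Emit:
{"op": "servo_tool", "data": {
  "rows": [1,-0.003,0,0,0,1,-0.003,0,0,0,1,-0.002,0,0,0,1,-0.001,0,0,0,1,0,0,0,0]
}}

```text
time: 13.47
position: [0.6256, 0.0853, 0.1711]
tool_rot: [-0.034, 0.999, 0.0, -0.0]
ft_force: [-3.0, 0.6, -2.3]
grip_width: 0.0009
grip_force: 1.5
```

Emit:
{"op": "servo_tool", "data": {
  "rows": [1,-0.001,0,0,0,1,0,0,0,0]
}}

```text
time: 13.63
position: [0.6266, 0.0853, 0.1713]
tool_rot: [-0.034, 0.999, 0.0, -0.0]
ft_force: [-2.3, 0.5, -1.8]
grip_width: 0.0005
grip_force: 1.6
```

No stop felt yet, so I'll continue in 1 mm steps.

Emit:
{"op": "servo_tool", "data": {
  "rows": [1,-0.001,0,0,0,1,-0.001,0,0,0,1,0,0,0,0]
}}

```text
time: 13.88
position: [0.6284, 0.0854, 0.1713]
tool_rot: [-0.034, 0.999, 0.0, -0.0]
ft_force: [-3.8, 0.5, -1.8]
grip_width: 0.0005
grip_force: 1.9
```

Emit:
{"op": "servo_tool", "data": {
  "rows": [1,-0.001,0,0,0,1,0,0,0,0]
}}

```text
time: 14.05
position: [0.6291, 0.0854, 0.1712]
tool_rot: [-0.034, 0.999, 0.0, -0.001]
ft_force: [-3.8, 0.4, -2.5]
grip_width: 0.0004
grip_force: 2.3
```

Emit:
{"op": "servo_tool", "data": {
  "rows": [1,-0.001,0,0,0,1,0,0,0,0]
}}

```text
time: 14.22
position: [0.6297, 0.0855, 0.171]
tool_rot: [-0.034, 0.999, 0.0, -0.001]
ft_force: [-5.4, 0.8, -2.7]
grip_width: 0.0007
grip_force: 2.7
```

Emit:
{"op": "servo_tool", "data": {
  "rows": [1,-0.001,0,0,0,1,0,0,0,0]
}}

```text
time: 14.38
position: [0.6303, 0.0856, 0.1709]
tool_rot: [-0.034, 0.999, 0.0, -0.002]
ft_force: [-5.6, 0.8, -2.0]
grip_width: 0.0004
grip_force: 3.0
```

Emit:
{"op": "servo_tool", "data": {
  "rows": [1,-0.001,0,0,0,1,-0.001,0,0,0,1,0,0,0,0]
}}

```text
time: 14.63
position: [0.6314, 0.0856, 0.1707]
tool_rot: [-0.034, 0.999, 0.0, -0.003]
ft_force: [-8.0, 0.0, -1.9]
grip_width: 0.0006
grip_force: 3.7
```

Emit:
{"op": "servo_tool", "data": {
  "rows": [1,0.01,0,0,0,1,0.03,0,0,0,1,0.04,0,0,0,1,0.04,0,0,0,1,0.01,0,0,0]
}}

```text
time: 15.05
position: [0.4989, 0.0769, 0.1718]
tool_rot: [-0.034, 0.999, -0.0, -0.001]
ft_force: [-0.2, -0.5, -0.8]
grip_width: 0.0005
grip_force: 0.0
```

Emit:
{"op": "servo_tool", "data": {
  "rows": [1,0,0.035,-0.02,0,1,0,0.035,-0.02,0,1,0,0.035,-0.02,0,1,0,0.035,0,0,1,0,0,0,0]
}}

```text
time: 15.47
position: [0.4984, 0.2226, 0.2351]
tool_rot: [-0.036, 0.999, 0.003, 0.006]
ft_force: [-0.1, 0.6, 0.0]
grip_width: 0.001
grip_force: 0.0
```

```bash
python3 - <<'E'
from h import *
look('j',qs=('lever','gate'))
ball(.066)
for c in('top','side'):
    p=robot.camera(c); g=P(p)@np.r_[G,.15,1]; u,v=(g[:2]/g[2]).astype(int)
    cv2.imwrite(f'pics/k_{c}.png',cv2.resize(p['pixels'][max(v-50,0):v+50,u-66:u+66,::-1],(396,300),interpolation=cv2.INTER_CUBIC))
cv2.imwrite('pics/k.png',np.hstack([cv2.imread(f'pics/k_{c}.png') for c in('top','side')]))
E
```

```text
top lever [([0.6543, 0.0889, 0.182], 0.76)]
top gate [([0.6115, 0.1235, 0.1085], 0.67)]
side lever [([0.6613, 0.0899, 0.1853], 0.6)]
side gate [([0.6145, 0.1181, 0.1087], 0.69)]
top [219.8 127.1] [215, 122, 11, 12, 105]
  at z=.19 unit xy mm [ 41.5 -34.7]
side [285.5 151.8] [281, 147, 10, 11, 84]
  at z=.19 unit xy mm [ 38.4 -37.1]
ball [0.6573 0.0876 0.1878] unit mm [ 41.6 -34.2]
```

View pics/k.png

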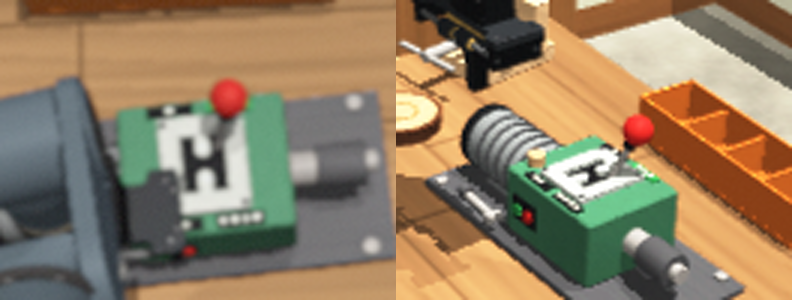

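The knob leans over the far-right slot, at crop (229,98) in the top view and (638,130) in the side view. The plug and key haven't moved and the hand is clear. The knob measures x = 41.6 mm against 42.8 mm at the stop, and the force rise to 8 N matches reaching it.

```bash
python3 -c "
from rig import robot
print(robot.hand_in())"
```

```text
the job is handed in; nothing more can be done
None
```

The lever is fully home in the third slot and the job is handed in, with the hand clear; the hand-in returned no verdict, but the last camera check put the knob about 1 mm from its forward stop.

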